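Sweep the marked tags through the gate into the catch slot

TASK

Clear the marking tray: with the fingertips, sweep the three round brass tags that lie on its plate, one at a time, out through the gate in the fence, so that each drops into the catch slot behind it. Only push them, never lift them; leave the oblong tag and the standing focus gauge where they are in the tray, and do not disturb the other things on the table.

Things in the scene. Friction and masses are not known exactly. Their poses are not given: they have to be found in the camera images.
- tray: Fixed tray: flat aluminium plate, fenced, with a catch slot. Origin at table height; z up, -x points from plate through gate to slot (roughly towards the robot). Plate top 65 mm above the origin, spanning x -85 to +130 mm, y -170 to +170 mm. A steel fence 6 mm thick, 12 mm high stands on it just inside all four edges, open only at the gate, 50 mm wide, in the middle of the -x edge
- gate (a point): Middle of the gate at plate-top height, half way through the fence's thickness (tray x -82 mm, y 0). The plate ends sharply at tray x -85 mm, flush with the fence's outside; a tag whose centre is pushed some 5 mm or more past that edge tips and slides down into the slot by itself
- slot (a point): Middle of the catch slot, 4 mm above the table (tray x -127.5 mm, y 0). The slot is an open pocket 85 mm long (tray x -170 to -85 mm) and 80 mm wide (y -40 to +40 mm); a steel chute slopes down at 45 degrees from just under the plate's edge to the slot's floor, 61 mm below the plate's top; its three 5 mm thick walls are level with the plate's top
- oblong: Oblong brass tag 44 x 22 x 7 mm, about 55 g, lying loose on the plate; stays there. Origin: centre of its underside; x along its length
- gauge: Focus gauge, a dark steel spool 28 mm across and 54 mm tall, standing loose on the plate; stays there, upright. Origin: centre of its underside, z up
- caliper: Caliper lying on the table beside the tray, 190 mm long (along its x), 16 mm wide beam, a 75 x 34 x 14 mm black slide and a 50 mm jaw; origin: middle of the beam's underside. Bystander
- driver: Screwdriver lying on the table beside the tray, about 200 mm long along its x, black handle; origin: near its middle. Bystander
- cleaner: White plastic bottle 60 mm across and 160 mm tall standing on the table; origin: centre of its underside. Bystander
- jar: Amber jar with a black lid, 64 mm across and 70 mm tall, standing on the table; origin: centre of its underside. Bystander
- tag1: Round brass tag, 36 mm across, 7 mm thick, 40 to 80 g, lying flat and loose on the plate at the start; one of three alike. Origin: centre of its underside, z up
- tag2: Round brass tag, 36 mm across, 7 mm thick, 40 to 80 g, lying flat and loose on the plate at the start; one of three alike. Origin: centre of its underside, z up
- tag3: Round brass tag, 36 mm across, 7 mm thick, 40 to 80 g, lying flat and loose on the plate at the start; one of three alike. Origin: centre of its underside, z up

How it is judged:
By the outcome, as a careful person would: the job done as asked, in the order asked, and still so for the second after the job is handed in, with the robot touching nothing.
It also fails if it takes over 58 s, if anything falls off the work surface, if the arm or the gripper's body presses on something with over 40 N, if the wrist force passes 120 N, or if a joint passes its speed limit or range.

ROBOT

A 6-joint arm with a two-finger parallel gripper is mounted at the origin on the work surface. World frame = base frame: x ahead of the robot, y to its left, z up, the work surface at z = 0. Lengths are in m, angles in rad, forces in N, time in s.
With the tool pointing down it reaches from about 0.35 to 0.775 m from the base axis. Payload 7.3 kg.
Tool frame: the origin (TCP) lies midway between the tips of the shut fingers; the grasp point (between the pads) lies 19 mm behind it (robot.tcp_to_grasp is the distance from the TCP to the grasp point, in m); x points along the fingers, z is the direction in which the jaws open and shut, and the axes are right-handed (so a half turn about x gives the same grasp; the last joint's range is limited). The gripper opens to 92 mm and grips with 3 to 60 N. Pads are 19 mm wide; open, the fingers measure 130 mm over their backs; the gripper's body (75 mm by 190 mm) begins 47 mm behind the grasp point.
Start: joints at [-1.43, 0.342, 1.524, -0, 1.275, -0.146], TCP at [0.149, -0.504, 0.227] pointing down, gripper open.
Joint ranges: [-2.53, 2.53], [-0.77, 2.02], [0.04, 2.7], [-1, 4.14], [0.28, 2.66], [-3.11, 3.11]. Speed limits (rad/s): [2.57, 2.57, 3.14, 3.14, 3.14, 3.14].

INTERFACE

Orientations are given as [roll, pitch, yaw] about the fixed x, y, z axes, in that order (R = Rz(yaw) Ry(pitch) Rx(roll)).
In Python, from cell import robot gives the robot as it stands.
- The arm moves only by the tool move_arm, never from a script. Its argument "deltas" is a list of rows, each an object with "dp": the shift along the tool's x, y, z in m, a list of three; "turn": the turn, a rotation vector about the tool's x, y, z in degrees, a list of three. A call has 1 to 10 rows; each row is the pose to reach, as a shift and turn from the pose commanded when the call began, along the tool's axes at that moment; what a row does not reach only later rows make up. A row lasts 1/10 s, in which the tool goes at most 50 mm and 8.59 degrees, less where a joint would pass 70% of its speed; a pose out of reach is approached as far as the arm can. A call with a gripper value outside its range is refused whole. "hand" is the finger opening in m, from 0 to 0.0918, set as the call begins (left out, the last holds). The fingers move at their own pace and stop on an object; "squeeze" is the grip in N (left out, the last holds). Time passes only in rows, so rows that repeat a pose let the fingers close. It gives the time, the measured TCP pose, the force and the opening at its end, in the units of the state.
- robot.observe(): the state, without advancing time (a new reading comes with each control period).
- robot.read_camera(name): name is "scene" or "top" or "wrist"; returns (picture, depth): 384x512x3 uint8, red, green, blue; 384x512 float32, m along the optical axis (not along the pixel's ray), 0 where there is no reading.
- robot.camera_info(name): a dict with "fx", "fy", "cx", "cy" (pixels), "R" (3x3) and "t" (3): a world point X has camera coordinates R X + t. Camera axes: x right, y down, z forward; pixel columns grow to the right and rows downward; lengths in m; the calibration is good to about 2 mm. The wrist camera is an equidistant fisheye: a pixel r from the principal point sees the ray r / f radians off the axis. A picture is of the moment at which its call begins: read the wrist's pose just before it. camera_info takes no time and is no camera call; for the wrist camera it gives the pose at the moment of the call.
- robot.hand_in(): hands the job in, once; it reports no verdict.
The state is a dict: "time": time; "qpos": joint angles; "qvel": joint speeds; "joint_efforts": joint torques, N m; "tool_pos": TCP position; "tool_rot": TCP orientation; "contact_force": force on the tool from outside, world axes, zero at the start; "torque": the same for the moment, N m; "opening": finger opening in m.
Only numpy, scipy, OpenCV 4.12 (cv2) and the standard library are available. Lean on these libraries where they do the work, as an engineer would, in place of code of your own. Each camera call takes 0.05 s, during which the arm holds its last target.

## Working session

There is one attempt and no reset: what is moved stays moved. The work goes in short steps, Python scripts to look and compute and a tool call to move; the robot and the scene stay as the last step left them, time stands still between calls to the robot, and variables do not carry over. Pictures are saved under pics/ and viewed, and the job is handed in when it is done.

Besides the shell and the picture viewer there is one more tool, called after "Request:" as name([rows], argument=value, ...), one row to a line, values as JSON. move_arm: Moves the arm, as the interface text tells. Its arguments: {"type":"object","properties":{"deltas":{"type":"array"},"hand":{"type":"number"},"squeeze":{"type":"number"}},"required":["deltas"]}

```bash
ls; mkdir -p pics; python3 - <<'E'
from cell import robot
import cv2,numpy as np
s=robot.observe();print(s)
for n in ("top","scene"):
    p,d=robot.read_camera(n)
    cv2.imwrite(f"pics/{n}0.png",p[:,:,::-1]); np.savez(f"{n}0.npz",p=p,d=d)
    print(n,robot.camera_info(n))
E
```

```text
pics
{'time': 0.0, 'qpos': array([-1.43000387e+00,  3.42704324e-01,  1.52501382e+00,  1.24747970e-05,
        1.27538841e+00, -1.45979145e-01]), 'qvel': array([ 0.00070655, -0.00015908,  0.00118897,  0.00204191,  0.00025555,
        0.00077603]), 'joint_efforts': array([-2.39805006e-03, -4.31252682e+01, -2.44216275e+01,  7.15808664e-02,
        5.61466638e-02, -1.40615430e-04]), 'tool_pos': array([ 0.14847846, -0.50314694,  0.22605562]), 'tool_rot': array([2.9877341 , 1.56928238, 1.70370573]), 'contact_force': array([-0.34531701,  1.15575778,  0.05902941]), 'torque': array([ 0.02773124, -0.01847771,  0.00754619]), 'opening': 0.09189022022957066}
top {'fx': 497.0825280939608, 'fy': 497.0825280939608, 'cx': 252.03740048609617, 'cy': 192.36957454353947, 'R': array([[ 0.0163011 , -0.99985838,  0.00418374],
       [-0.99087864, -0.01671422, -0.13371671],
       [ 0.1337677 , -0.00196585, -0.99101077]]), 't': array([0.01314185, 0.54101484, 1.49707058])}
scene {'fx': 494.5413060515172, 'fy': 494.5413060515172, 'cx': 255.63127828971838, 'cy': 193.5301263719287, 'R': array([[ 0.08352333,  0.99647891, -0.00732355],
       [ 0.83164022, -0.0737519 , -0.55039549],
       [-0.54899763,  0.0398803 , -0.83487195]]), 't': array([-0.06475516, -0.40014037,  1.67844543])}
```

View pics/top0.png

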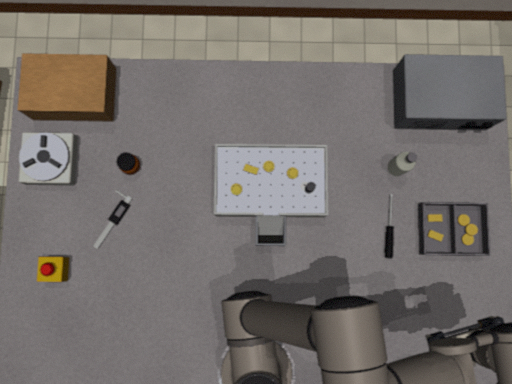

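View pics/scene0.png

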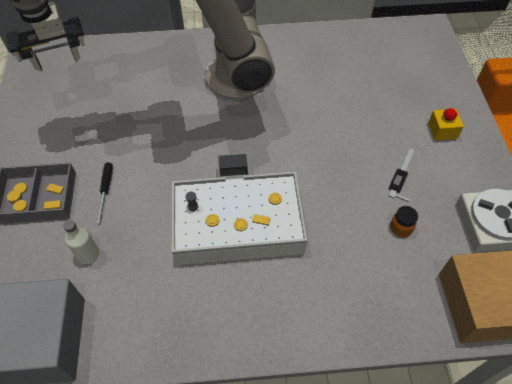

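The top view shows the tray at about cols 214–327, rows 145–215, with the gate near (270,215). The round tags are at (236,188), (268,167) and (292,173), the oblong at (251,169), and the gauge at (310,187). Next I'll measure these.

```bash
cat > h.py <<'E'
import numpy as np,cv2
def plane(ci,u,v,z):
    R,t=np.array(ci["R"]),np.array(ci["t"])
    d=R.T@np.array([(u-ci["cx"])/ci["fx"],(v-ci["cy"])/ci["fy"],1.0]); c=-R.T@t
    return c+d*(z-c[2])/d[2]
def proj(ci,X):
    c=np.array(ci["R"])@X+ci["t"]; return ci["fx"]*c[0]/c[2]+ci["cx"],ci["fy"]*c[1]/c[2]+ci["cy"]
E
python3 - <<'E'
from cell import robot
from h import *
for n,roi in(("top",(205,135,340,255)),("scene",(160,145,315,275))):
    f=np.load(n+"0.npz");p=f["p"];ci=robot.camera_info(n)
    x0,y0,x1,y1=roi
    cv2.imwrite(f"pics/{n}z.png",cv2.resize(p[y0:y1,x0:x1,::-1],None,fx=5,fy=5,interpolation=cv2.INTER_CUBIC))
    h=cv2.cvtColor(p,cv2.COLOR_RGB2HSV)
    m=((h[...,0]>15)&(h[...,0]<35)&(h[...,1]>110)&(h[...,2]>90)).astype(np.uint8)
    k,l,st,c=cv2.connectedComponentsWithStats(m)
    for i in range(1,k):
        if st[i,4]>20 and x0<c[i][0]<x1 and y0<c[i][1]<y1:
            print(n,c[i].round(1),st[i,4],plane(ci,*c[i],0.071).round(4))
            if st[i,4]>0:
                ys,xs=np.where(l==i);P=np.array([plane(ci,a,b,.071)[:2] for a,b in zip(xs,ys)]);w,V=np.linalg.eigh(np.cov(P.T));print('   ',np.sqrt(w*12).round(4),np.degrees(np.arctan2(V[1,1],V[0,1])).round(1))
E
```

```text
top [268.5 165.9] 83 [ 0.6179 -0.0264  0.071 ]
    [0.0269 0.028 ] -173.3
top [250.6 168.8] 82 [0.6081 0.0276 0.071 ]
    [0.019  0.0405] 72.5
top [292.2 172.5] 85 [ 0.5987 -0.0985  0.071 ]
    [0.0272 0.0281] 79.8
top [236.  188.8] 87 [0.546  0.0707 0.071 ]
    [0.0274 0.0283] -164.7
scene [274.7 198. ] 114 [0.5489 0.0706 0.071 ]
    [0.0295 0.0316] 159.6
scene [212.  219.6] 125 [ 0.6009 -0.0988  0.071 ]
    [0.0295 0.0318] -178.3
scene [260.9 219.2] 122 [0.6109 0.0281 0.071 ]
    [0.0223 0.0425] 71.8
scene [240.3 224.2] 124 [ 0.6211 -0.0264  0.071 ]
    [0.0292 0.0314] -164.8
```

```bash
ls pics
```

```text
scene0.png
scenez.png
top0.png
topz.png
```

View pics/topz.png

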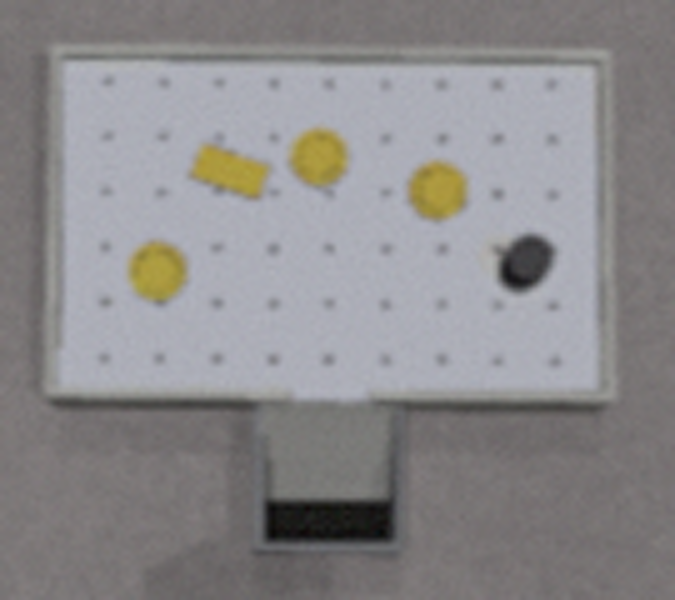

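View pics/scenez.png

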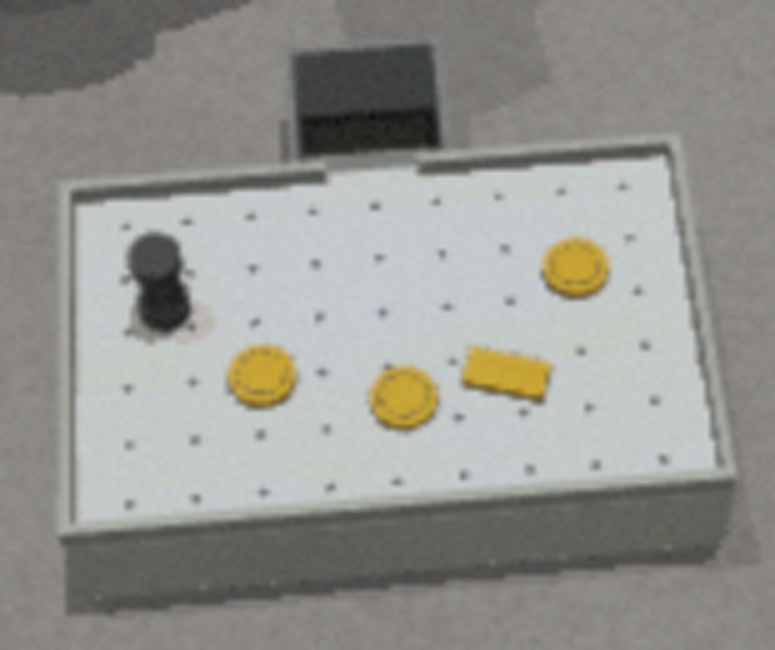

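Both zooms agree: fence top corners, gate and holes are clear. I'll fit the tray pose to the fence corners from both cameras.

```bash
python3 - <<'E'
from cell import robot
from h import *
from scipy.optimize import least_squares
Z=.077
C={}
# outer fence-top corners: tray coords
T=dict(nr=(-.085,-.17),nl=(-.085,.17),fl=(.13,.17),fr=(.13,-.17))
obs={"top":(205,135,dict(fl=(51,48),fr=(610,54),nl=(45,400),nr=(613,400))),
"scene":(160,145,dict(nr=(62,184),nl=(680,137),fl=(733,478),fr=(60,536)))}
for n in obs:
    ci=robot.camera_info(n);x0,y0,d=obs[n]
    P={k:plane(ci,x0+(a+.5)/5-.5,y0+(b+.5)/5-.5,Z)[:2] for k,(a,b) in d.items()};C[n]=P
    def f(q):
        c,s=np.cos(q[2]),np.sin(q[2])
        return np.concatenate([np.array([c*T[k][0]-s*T[k][1]+q[0],s*T[k][0]+c*T[k][1]+q[1]])-P[k] for k in T])
    r=least_squares(f,[.5,0,0]);q=r.x;c,s=np.cos(q[2]),np.sin(q[2])
    print(n,q.round(4),np.degrees(q[2]),(r.fun*1000).round(1))
    g=np.array([c,s])*-.082+q[:2];print(' gate',g)
    if n=="top": G=[plane(ci,205+a/5,135+397/5,.071) for a in(291,371)];print(G)
    else: G=[plane(ci,160+a/5,145+b/5,.077) for a,b in((327,170),(417,168))];print(G)
    tags={"top":[(268.5,165.9),(250.6,168.8),(292.2,172.5),(236,188.8)],"scene":[(240.3,224.2),(260.9,219.2),(212,219.6),(274.7,198)]}[n]
    for t in tags:
        w=plane(ci,*t,.071)[:2]-q[:2];print('  tray',(c*w[0]+s*w[1]).round(4),(-s*w[0]+c*w[1]).round(4))
    # gauge: top-camera base
    a=(500,285) if n=="top" else (163,318)
    gt=(527,262) if n=="top" else(154,252)
    x=plane(ci,*( (205+gt[0]/5,135+gt[1]/5) if n=="top" else (160+gt[0]/5,145+gt[1]/5)),.119 if n=="scene" else .110)
    w=x[:2]-q[:2];print('  gauge',x,(c*w[0]+s*w[1]).round(4),(-s*w[0]+c*w[1]).round(4))
E
```

```text
top [ 0.5532 -0.0332  0.0103] 0.588417676633033 [-2.1 -0.8  0.1  0.1  0.3  0.3  1.7  0.4]
 gate [ 0.47120344 -0.03408438]
[array([ 0.46999601, -0.01235228,  0.071     ]), array([ 0.47079586, -0.0603041 ,  0.071     ])]
  tray 0.0648 0.0061
  tray 0.0555 0.0604
  tray 0.045 -0.0658
  tray -0.006 0.104
  gauge [ 0.54841381 -0.14909939  0.11      ] -0.006 -0.1158
scene [ 0.5577 -0.0332  0.0051] 0.29044222811320664 [-0.9 -1.  -1.1  0.2  1.6  1.8  0.3 -0.9]
 gate [ 0.47573426 -0.03359268]
[array([ 0.47937041, -0.05736744,  0.077     ]), array([ 0.48239362, -0.00836559,  0.077     ])]
  tray 0.0633 0.0066
  tray 0.0534 0.061
  tray 0.0428 -0.0657
  tray -0.0085 0.1038
  gauge [ 0.55259376 -0.14751533  0.119     ] -0.0057 -0.1143
```

```bash
cat >> h.py <<'E'
from scipy.spatial.transform import Rotation as Ro
def state(robot):
    s=robot.observe(); return s,Ro.from_euler('xyz',s["tool_rot"])
def goal(psi):
    # tool y (push direction) at world heading psi, tool x down
    x=np.array([0,0,-1.]);y=np.array([np.cos(psi),np.sin(psi),0]);return Ro.from_matrix(np.c_[x,y,np.cross(x,y)])
def rows(robot,targets):
    """targets: list of (x,y,z,psi_deg)"""
    s,R=state(robot)
    for x,y,z,a in targets:
        dp=R.inv().apply(np.array([x,y,z])-s["tool_pos"]); tv=(R.inv()*goal(np.radians(a))).as_rotvec(degrees=True)
        print("dp",dp.round(4).tolist(),"turn",tv.round(2).tolist())
E
python3 - <<'E'
from cell import robot
from h import *
s,R=state(robot);print(R.as_matrix().round(3))
p,d=robot.read_camera("wrist");cv2.imwrite("pics/w0.png",p[:,:,::-1]);print(robot.camera_info("wrist"))
rows(robot,[(0.66,-.026,.2,180),(0.66,-.026,.2,0)])
E
```

```text
[[-0.     0.959  0.283]
 [ 0.001  0.283 -0.959]
 [-1.     0.    -0.001]]
{'fx': 297.3186396354542, 'fy': 297.3186396354542, 'cx': 253.40144934168973, 'cy': 190.47653368531851, 'R': array([[ 0.28278671, -0.95918161, -0.00152403],
       [-0.919205  , -0.27145403,  0.28526282],
       [-0.27403256, -0.07926764, -0.95844812]]), 't': array([-0.52525483, -0.03631943,  0.3912107 ])}
dp [0.0267, 0.6256, -0.313] turn [-163.57, -0.0, -0.1]
dp [0.0267, 0.6256, -0.313] turn [16.43, -0.07, 0.0]
```

View pics/w0.png

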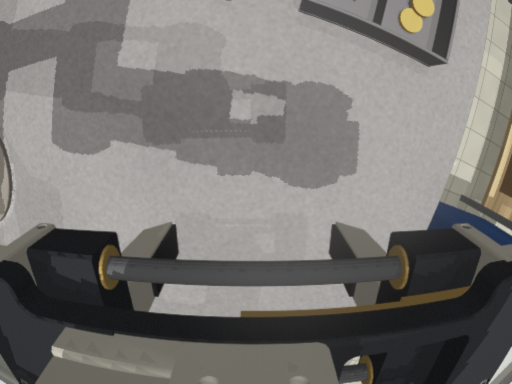

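The wrist view shows the two finger blades at the left and right, near (155,270) and (355,270), and bare table ahead. The camera sits on the tool's +y side, so I'll push with -y. Moving above the tray now.

Request:
move_arm([
  {"dp": [0.027, 0.626, -0.313], "turn": [16.4, 0, 0]},
  {"dp": [0.027, 0.626, -0.313], "turn": [16.4, 0, 0]},
  {"dp": [0.027, 0.626, -0.313], "turn": [16.4, 0, 0]},
  {"dp": [0.027, 0.626, -0.313], "turn": [16.4, 0, 0]},
  {"dp": [0.027, 0.626, -0.313], "turn": [16.4, 0, 0]},
  {"dp": [0.027, 0.626, -0.313], "turn": [16.4, 0, 0]},
  {"dp": [0.027, 0.626, -0.313], "turn": [16.4, 0, 0]},
  {"dp": [0.027, 0.626, -0.313], "turn": [16.4, 0, 0]},
  {"dp": [0.027, 0.626, -0.313], "turn": [16.4, 0, 0]},
  {"dp": [0.027, 0.626, -0.313], "turn": [16.4, 0, 0]},
], hand=0.01)

```text
time: 1.15
tool_pos: [0.511, -0.165, 0.2075]
tool_rot: [-1.224, 1.571, -2.794]
contact_force: [0.8, -1.2, 0.1]
opening: 0.0164
```

```bash
python3 - <<'E'
from cell import robot
from h import *
s,R=state(robot);print(R.as_matrix().round(3),s["qpos"].round(2))
rows(robot,[(0.64,-.026,.2,0)])
E
```

```text
[[-0.     1.     0.001]
 [-0.     0.001 -1.   ]
 [-1.    -0.     0.   ]] [-0.46  0.38  1.52 -0.    1.24  1.12]
dp [0.0074, 0.1291, -0.1389] turn [0.04, 0.01, 0.01]
```

Request:
move_arm([
  {"dp": [0.007, 0.129, -0.139], "turn": [0, 0, 0]},
  {"dp": [0.007, 0.129, -0.139], "turn": [0, 0, 0]},
  {"dp": [0.007, 0.129, -0.139], "turn": [0, 0, 0]},
  {"dp": [0.007, 0.129, -0.139], "turn": [0, 0, 0]},
  {"dp": [0.007, 0.129, -0.139], "turn": [0, 0, 0]},
])

```text
time: 1.65
tool_pos: [0.6408, -0.0234, 0.1992]
tool_rot: [-2.887, 1.569, 1.831]
contact_force: [-0.8, -0.1, -0.8]
opening: 0.0102
```

```bash
python3 - <<'E'
from cell import robot
from h import *
ci=robot.camera_info("wrist")
p,d=robot.read_camera("wrist");cv2.imwrite("pics/w1.png",p[:,:,::-1]);np.savez("w1.npz",p=p,d=d,R=ci["R"],t=ci["t"]);print(-ci["R"].T@ci["t"],ci["R"])
s,R=state(robot);print(s["tool_pos"],s["time"],s["opening"])
E
```

```text
[ 0.71778255 -0.02415452  0.35736928] [[ 5.38130547e-03 -9.99984230e-01 -1.60691835e-03]
 [-9.58240008e-01 -5.61610484e-03  2.85910031e-01]
 [-2.85914547e-01  1.24423833e-06 -9.58255118e-01]]
[ 0.63938178 -0.02542874  0.19926626] 1.7 0.00974695021602951
```

View pics/w1.png

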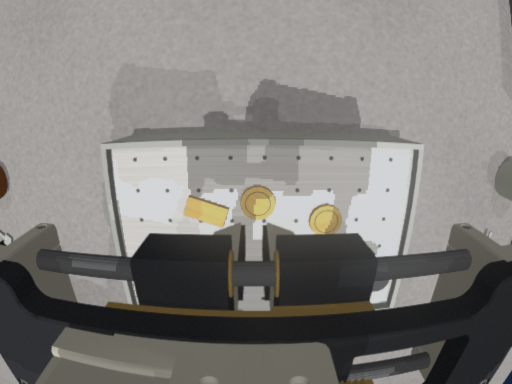

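The wrist view shows tag A at (258,202), tag B at (325,220) and the oblong at (206,211). Measuring these to refine the earlier positions.

```bash
cat >> h.py <<'E'
def wplane(ci,u,v,z):
    R,t=np.array(ci["R"]),np.array(ci["t"])
    a=np.array([u-ci["cx"],v-ci["cy"]]);r=np.hypot(*a);th=r/ci["fx"]
    d=R.T@np.array([*(np.sin(th)*a/max(r,1e-9)),np.cos(th)]);c=-R.T@t
    return c+d*(z-c[2])/d[2]
E
python3 - <<'E'
from cell import robot
from h import *
f=np.load("w1.npz");ci=dict(robot.camera_info("wrist"));ci["R"]=f["R"];ci["t"]=f["t"];p=f["p"]
h=cv2.cvtColor(p,cv2.COLOR_RGB2HSV)
m=((h[...,0]>15)&(h[...,0]<35)&(h[...,1]>110)&(h[...,2]>70)).astype(np.uint8);m[255:]=0
k,l,st,c=cv2.connectedComponentsWithStats(m)
for i in range(1,k):
    if st[i,4]>60:
        ys,xs=np.where(l==i);P=np.array([wplane(ci,a,b,.0715)[:2] for a,b in zip(xs,ys)])
        print(c[i].round(1),st[i,4],P.mean(0).round(4),P.min(0).round(4),P.max(0).round(4))
for uv in((108,147),(417,147)): print(wplane(ci,*uv,.077))
E
```

```text
[252.5 197.5] 215 [ 0.625  -0.0232] [ 0.6039 -0.042 ] [ 0.6362 -0.0116]
[253.6 200.7] 194 [ 0.6217 -0.0244] [ 0.6083 -0.0369] [ 0.6299 -0.0167]
[196.7 207.6] 337 [0.6136 0.0345] [0.6021 0.0028] [0.6251 0.0474]
[325.8 225.4] 124 [ 0.5941 -0.1016] [ 0.5875 -0.1111] [ 0.6037 -0.0906]
[0.68002982 0.12601504 0.077     ]
[ 0.68293634 -0.19624657  0.077     ]
```

```bash
python3 - <<'E'
from cell import robot
from h import *
rows(robot,[(0.657,-.0255,.15,3),(0.657,-.0255,.068,3)])
E
```

```text
dp [0.0492, 0.0177, 0.0002] turn [-2.76, -0.02, 0.09]
dp [0.1312, 0.0178, 0.0002] turn [-2.76, -0.02, 0.09]
```

Request:
move_arm([
  {"dp": [0.03, 0.018, 0], "turn": [-3, 0, 0]},
  {"dp": [0.07, 0.018, 0], "turn": [-3, 0, 0]},
  {"dp": [0.1, 0.018, 0], "turn": [-3, 0, 0]},
  {"dp": [0.12, 0.018, 0], "turn": [-3, 0, 0]},
  {"dp": [0.13, 0.018, 0], "turn": [-3, 0, 0]},
  {"dp": [0.13, 0.018, 0], "turn": [-3, 0, 0]},
])

```text
time: 2.3
tool_pos: [0.6556, -0.0285, 0.0694]
tool_rot: [-1.689, 1.568, 3.075]
contact_force: [-0.3, -0.1, 0.3]
opening: 0.01
```

```bash
python3 - <<'E'
from cell import robot
from h import *
p,d=robot.read_camera("scene");cv2.imwrite("pics/s1.png",cv2.resize(p[130:280,150:330,::-1],None,fx=4,fy=4,interpolation=cv2.INTER_CUBIC))
s,R=state(robot);print(s["tool_pos"],s["time"],s["contact_force"].round(1),R.as_matrix().round(3))
rows(robot,[(0.645,-.0262,.068,3),(0.491,-.0342,.068,3)])
E
```

```text
[ 0.65652743 -0.02846846  0.07092251] 2.35 [0.7 0.5 0.7] [[-0.     0.999  0.052]
 [-0.     0.052 -0.999]
 [-1.    -0.     0.   ]]
dp [0.0029, -0.0114, -0.0029] turn [-0.01, 0.01, 0.02]
dp [0.003, -0.1656, -0.0029] turn [-0.01, 0.01, 0.02]
```

View pics/s1.png

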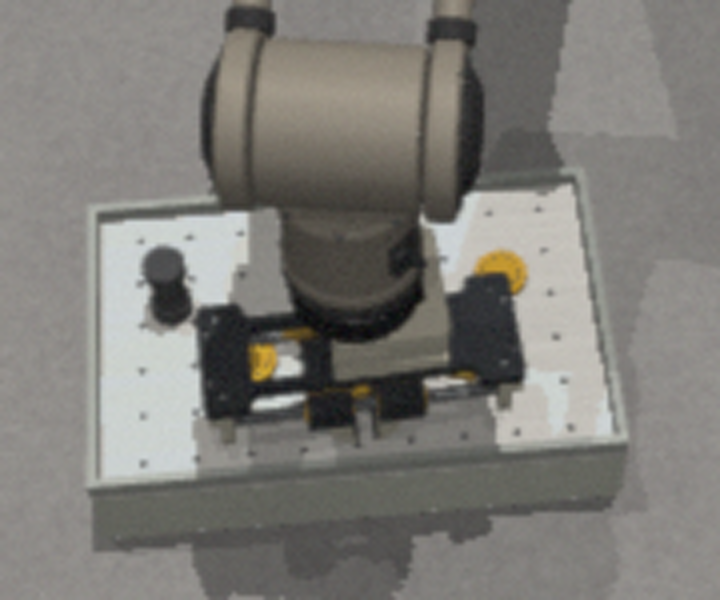

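The scene view shows the fingertips behind tag A with clear space around them, and no contact yet. Pushing A.

Request:
move_arm([
  {"dp": [0.002, -0.006, -0.001], "turn": [0, 0, 0]},
  {"dp": [0.002, -0.014, -0.001], "turn": [0, 0, 0]},
  {"dp": [0.002, -0.024, -0.001], "turn": [0, 0, 0]},
  {"dp": [0.002, -0.034, -0.001], "turn": [0, 0, 0]},
  {"dp": [0.002, -0.044, -0.001], "turn": [0, 0, 0]},
  {"dp": [0.002, -0.054, -0.001], "turn": [0, 0, 0]},
  {"dp": [0.002, -0.064, -0.001], "turn": [0, 0, 0]},
  {"dp": [0.002, -0.072, -0.001], "turn": [0, 0, 0]},
  {"dp": [0.002, -0.08, -0.001], "turn": [0, 0, 0]},
  {"dp": [0.002, -0.085, -0.001], "turn": [0, 0, 0]},
])

```text
time: 3.35
tool_pos: [0.5713, -0.0313, 0.0692]
tool_rot: [1.218, 1.57, -0.3]
contact_force: [0.9, 0.9, 0.8]
opening: 0.0102
```

```bash
python3 - <<'E'
from cell import robot
from h import *
s,R=state(robot);print(s["tool_pos"],s["time"],s["contact_force"].round(1))
p,d=robot.read_camera("scene");a=p[130:280,150:330,::-1]
q,d=robot.read_camera("wrist")
cv2.imwrite("pics/s2.png",np.hstack([cv2.resize(a,(400,333),interpolation=cv2.INTER_CUBIC),cv2.resize(q[120:,56:456,::-1],(400,264))[:,:].copy() if 0 else cv2.resize(q[:,:,::-1],(400,333))]))
s,R=state(robot);print(s["tool_pos"],s["time"],s["contact_force"].round(1))
rows(robot,[(0.491,-.0342,.068,3)])
E
```

```text
[ 0.57131322 -0.03130951  0.06919632] 3.35 [0.9 0.9 0.8]
[ 0.5712026  -0.03128354  0.06887748] 3.45 [-0.2  0.2 -0.6]
dp [0.0009, -0.0802, -0.0013] turn [0.03, 0.01, 0.01]
```

View pics/s2.png

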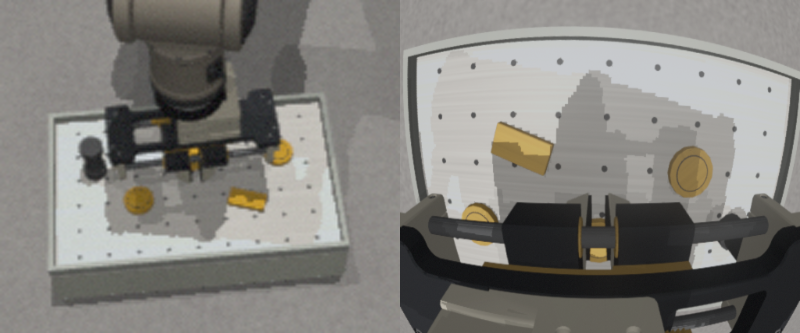

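In both views tag A has moved with the fork (visible in the finger gap), and the oblong and tag B are unchanged. Pushing on through the gate.

Request:
move_arm([
  {"dp": [0.001, -0.008, 0], "turn": [0, 0, 0]},
  {"dp": [0.001, -0.018, 0], "turn": [0, 0, 0]},
  {"dp": [0.001, -0.028, 0], "turn": [0, 0, 0]},
  {"dp": [0.001, -0.038, 0], "turn": [0, 0, 0]},
  {"dp": [0.001, -0.048, 0], "turn": [0, 0, 0]},
  {"dp": [0.001, -0.058, 0], "turn": [0, 0, 0]},
  {"dp": [0.001, -0.066, 0], "turn": [0, 0, 0]},
  {"dp": [0.001, -0.074, 0], "turn": [0, 0, 0]},
  {"dp": [0.001, -0.081, 0], "turn": [0, 0, 0]},
  {"dp": [0.001, -0.081, 0], "turn": [0, 0, 0]},
])

```text
time: 4.45
tool_pos: [0.4899, -0.0355, 0.0677]
tool_rot: [-1.705, 1.57, 3.06]
contact_force: [-0.1, 0.5, -0.0]
opening: 0.01
```

```bash
python3 - <<'E'
from cell import robot
from h import *
q,d=robot.read_camera("wrist")
s,R=state(robot);print(s["tool_pos"],s["time"],s["contact_force"].round(1))
p,d=robot.read_camera("scene");a=p[110:260,150:330,::-1]
cv2.imwrite("pics/s3.png",np.hstack([cv2.resize(a,(400,333),interpolation=cv2.INTER_CUBIC),cv2.resize(q[:,:,::-1],(400,333))]))
E
```

```text
[ 0.49062182 -0.03559028  0.06773427] 4.5 [-0.3 -0.8 -0.3]
```

View pics/s3.png

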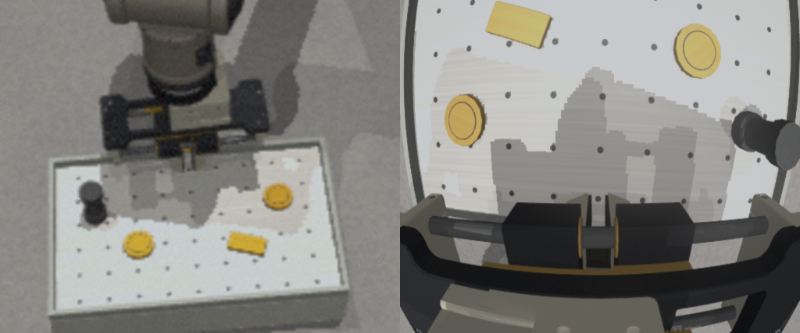

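The finger gap is now empty in the wrist view (600,230), so A has probably dropped; I'll confirm after retreating. The gripper body must pass over the gauge, so I'm checking its lowest parts from the wrist depth.

```bash
python3 - <<'E'
from cell import robot
from h import *
ci=robot.camera_info("wrist");q,d=robot.read_camera("wrist")
s,R=state(robot)
v,u=np.mgrid[0:384,0:512];a=u-ci["cx"];b=v-ci["cy"];r=np.hypot(a,b)+1e-9;th=r/ci["fx"]
ray=np.stack([np.sin(th)*a/r,np.sin(th)*b/r,np.cos(th)],-1);X=ray/ray[...,2:]*d[...,None]
W=(X-ci["t"])@ci["R"]
T=R.inv().apply((W-s["tool_pos"]).reshape(-1,3)).reshape(W.shape)
ok=(d>0)&(W[...,2]>.09)
for lo in range(-110,110,10):
    k=ok&(T[...,2]*1000>lo)&(T[...,2]*1000<lo+10)&(abs(T[...,1])<.12)
    k&=~((T[...,2]>.09)&(T[...,1]>.05))
    if k.sum(): 
        i=np.argmax(np.where(k,T[...,0],-9));print(lo,"lowest x",T.reshape(-1,3)[i].round(3),np.unravel_index(i,d.shape), k.sum())
E
```

```text
-100 lowest x [-0.107 -0.018 -0.094] (np.int64(379), np.int64(19)) 132
-90 lowest x [-0.068  0.036 -0.081] (np.int64(223), np.int64(48)) 1032
-80 lowest x [-0.066  0.025 -0.079] (np.int64(246), np.int64(60)) 3957
-70 lowest x [-0.077  0.03  -0.062] (np.int64(252), np.int64(76)) 2954
-60 lowest x [-0.077  0.03  -0.055] (np.int64(254), np.int64(91)) 1627
-50 lowest x [-0.077  0.029 -0.046] (np.int64(256), np.int64(116)) 2872
-40 lowest x [-0.07   0.035 -0.035] (np.int64(233), np.int64(149)) 3912
-30 lowest x [-0.07   0.035 -0.029] (np.int64(233), np.int64(166)) 5426
-20 lowest x [-0.07   0.035 -0.017] (np.int64(234), np.int64(200)) 5540
-10 lowest x [-0.023  0.011 -0.008] (np.int64(239), np.int64(236)) 5386
0 lowest x [-0.022  0.01   0.007] (np.int64(241), np.int64(265)) 5004
10 lowest x [-0.022  0.011  0.012] (np.int64(238), np.int64(275)) 5453
20 lowest x [-0.07   0.035  0.028] (np.int64(234), np.int64(333)) 4474
30 lowest x [-0.07   0.036  0.03 ] (np.int64(233), np.int64(340)) 3236
40 lowest x [-0.077 -0.025  0.045] (np.int64(364), np.int64(356)) 2292
50 lowest x [-0.077 -0.025  0.052] (np.int64(362), np.int64(371)) 2024
60 lowest x [-0.077  0.03   0.068] (np.int64(251), np.int64(440)) 4050
70 lowest x [-0.066  0.032  0.08 ] (np.int64(231), np.int64(450)) 4400
80 lowest x [-0.065  0.025  0.081] (np.int64(246), np.int64(447)) 2352
90 lowest x [-0.089  0.036  0.093] (np.int64(245), np.int64(509)) 292
100 lowest x [-0.022  0.049  0.11 ] (np.int64(169), np.int64(451)) 239
```

The body's lowest point is 66 mm above the tips, so it clears the gauge by about 15 mm. I'll lift, go behind tag B, and check the slot.

```bash
python3 - <<'E'
from cell import robot
from h import *
rows(robot,[(0.628,-.123,.15,-41)])
E
```

```text
dp [-0.0822, 0.132, 0.0945] turn [44.03, 0.0, -0.02]
```

Request:
move_arm([
  {"dp": [-0.045, 0.005, 0], "turn": [0, 0, 0]},
  {"dp": [-0.082, 0.03, 0.02], "turn": [8, 0, 0]},
  {"dp": [-0.082, 0.065, 0.045], "turn": [16, 0, 0]},
  {"dp": [-0.082, 0.1, 0.07], "turn": [24, 0, 0]},
  {"dp": [-0.082, 0.132, 0.094], "turn": [32, 0, 0]},
  {"dp": [-0.082, 0.132, 0.094], "turn": [40, 0, 0]},
  {"dp": [-0.082, 0.132, 0.094], "turn": [44, 0, 0]},
  {"dp": [-0.082, 0.132, 0.094], "turn": [44, 0, 0]},
])

```text
time: 5.4
tool_pos: [0.6279, -0.1226, 0.149]
tool_rot: [-1.112, 1.57, 2.885]
contact_force: [-0.7, 0.1, 0.4]
opening: 0.0101
```

```bash
python3 - <<'E'
from cell import robot
from h import *
s,R=state(robot);print(s["tool_pos"],s["time"],s["contact_force"].round(1))
p,d=robot.read_camera("scene");a=p[130:280,150:330,::-1]
q,d=robot.read_camera("top");b=q[130:255,205:345,::-1]
cv2.imwrite("pics/s4.png",np.hstack([cv2.resize(a,(400,333),interpolation=cv2.INTER_CUBIC),cv2.resize(b,(373,333),interpolation=cv2.INTER_CUBIC)]))
rows(robot,[(0.628,-.123,.069,-41)])
E
```

```text
[ 0.627887   -0.1225835   0.14896092] 5.4 [-0.7  0.1  0.4]
dp [0.0805, 0.0007, 0.0003] turn [0.16, 0.01, 0.01]
```

View pics/s4.png

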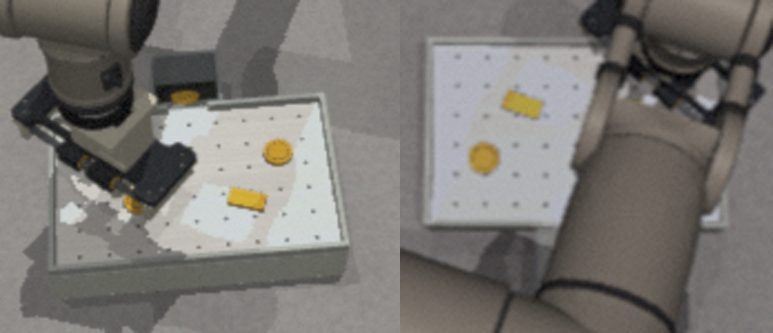

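The scene view shows tag A in the slot at (185,97). B is under the gripper, and the oblong is unchanged. Descending and pushing B to the front of the gate.

Request:
move_arm([
  {"dp": [0.04, 0.001, 0], "turn": [0, 0, 0]},
  {"dp": [0.068, 0.001, 0], "turn": [0, 0, 0]},
  {"dp": [0.081, 0.001, 0], "turn": [0, 0, 0]},
  {"dp": [0.081, -0.002, 0], "turn": [0, 0, 0]},
  {"dp": [0.081, -0.008, 0], "turn": [0, 0, 0]},
  {"dp": [0.081, -0.016, 0], "turn": [0, 0, 0]},
  {"dp": [0.081, -0.026, 0], "turn": [0, 0, 0]},
  {"dp": [0.081, -0.036, 0], "turn": [0, 0, 0]},
  {"dp": [0.081, -0.042, 0], "turn": [0, 0, 0]},
  {"dp": [0.081, -0.046, 0], "turn": [0, 0, 0]},
])

```text
time: 6.5
tool_pos: [0.5926, -0.0918, 0.0691]
tool_rot: [1.851, 1.57, -0.435]
contact_force: [1.1, -0.6, 0.8]
opening: 0.0098
```

```bash
python3 - <<'E'
from cell import robot
from h import *
s,R=state(robot);print(s["tool_pos"],s["time"],s["contact_force"].round(1))
p,d=robot.read_camera("scene");a=p[130:280,150:330,::-1]
q,d=robot.read_camera("wrist")
cv2.imwrite("pics/s5.png",np.hstack([cv2.resize(a,(400,333),interpolation=cv2.INTER_CUBIC),cv2.resize(q[:,:,::-1],(400,333))]))
rows(robot,[(0.5452,-.0515,.068,-41)])
E
```

```text
[ 0.59263067 -0.09175863  0.06913121] 6.5 [ 1.1 -0.6  0.8]
dp [0.0009, -0.0622, 0.0006] turn [0.06, 0.01, 0.01]
```

View pics/s5.png

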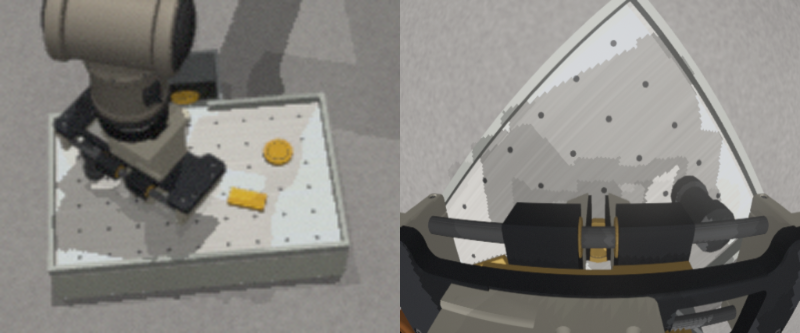

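Tag B is seated in the fork (brass visible in the gap at (598,235)), and the gauge still stands. Continuing to the waypoint, then backing off.

Request:
move_arm([
  {"dp": [0.001, -0.008, 0], "turn": [0, 0, 0]},
  {"dp": [0.001, -0.018, 0], "turn": [0, 0, 0]},
  {"dp": [0.001, -0.028, 0], "turn": [0, 0, 0]},
  {"dp": [0.001, -0.038, 0], "turn": [0, 0, 0]},
  {"dp": [0.001, -0.048, 0], "turn": [0, 0, 0]},
  {"dp": [0.001, -0.056, 0], "turn": [0, 0, 0]},
  {"dp": [0.001, -0.062, 0], "turn": [0, 0, 0]},
  {"dp": [0.001, -0.062, 0], "turn": [0, 0, 0]},
  {"dp": [0.001, -0.054, 0], "turn": [0, 0, 0]},
  {"dp": [0.001, -0.046, 0], "turn": [0, 0, 0]},
])

```text
time: 7.6
tool_pos: [0.5592, -0.0628, 0.0678]
tool_rot: [1.818, 1.57, -0.467]
contact_force: [0.8, 0.0, -1.4]
opening: 0.0097
```

```bash
python3 - <<'E'
from cell import robot
from h import *
s,R=state(robot);print(s["tool_pos"],s["time"],s["contact_force"].round(1))
p,d=robot.read_camera("scene");a=p[130:280,150:330,::-1]
q,d=robot.read_camera("wrist")
cv2.imwrite("pics/s6.png",np.hstack([cv2.resize(a,(400,333),interpolation=cv2.INTER_CUBIC),cv2.resize(q[:,:,::-1],(400,333))]))
rows(robot,[(0.525+.042*np.cos(x),-.034+.042*np.sin(x),.068,np.degrees(x)) for x in np.radians([-33,-25,-17,-9,-1,0])]+[(.488,-.034,.068,0)])
E
```

```text
[ 0.55918115 -0.0627637   0.06784342] 7.6 [ 0.8  0.  -1.4]
dp [-0.0003, -0.0039, -0.0053] turn [-8.03, -0.02, -0.09]
dp [-0.0003, -0.0051, -0.011] turn [-16.03, -0.02, -0.09]
dp [-0.0003, -0.0071, -0.0165] turn [-24.03, -0.01, -0.09]
dp [-0.0003, -0.0098, -0.0217] turn [-32.03, -0.0, -0.09]
dp [-0.0003, -0.0133, -0.0264] turn [-40.03, 0.0, -0.09]
dp [-0.0003, -0.0138, -0.027] turn [-41.03, 0.0, -0.09]
dp [-0.0004, -0.0734, 0.0249] turn [-41.03, 0.0, -0.09]
```

View pics/s6.png

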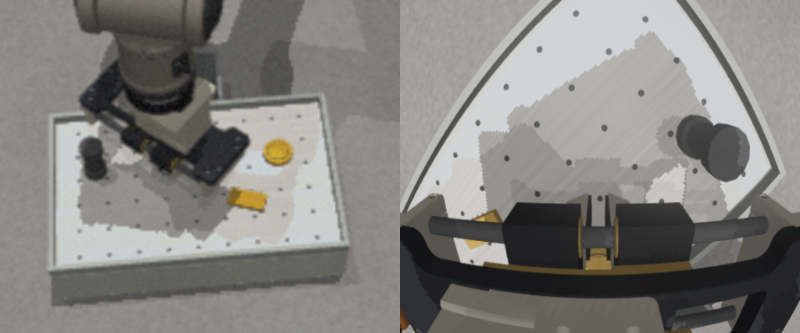

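Tag B now sits ahead of the fingers (visible at (598,262)), the fingers are backed off, and the gauge is still up. Swinging behind it to face the gate.

Request:
move_arm([
  {"dp": [0, -0.004, -0.005], "turn": [-8, 0, 0]},
  {"dp": [0, -0.005, -0.011], "turn": [-16, 0, 0]},
  {"dp": [0, -0.007, -0.0165], "turn": [-24, 0, 0]},
  {"dp": [0, -0.01, -0.022], "turn": [-32, 0, 0]},
  {"dp": [0, -0.013, -0.0265], "turn": [-40, 0, 0]},
  {"dp": [0, -0.014, -0.027], "turn": [-41, 0, 0]},
  {"dp": [0, -0.014, -0.027], "turn": [-41, 0, 0]},
])

```text
time: 8.4
tool_pos: [0.5654, -0.0327, 0.0675]
tool_rot: [-1.07, 1.571, -2.643]
contact_force: [0.4, 0.4, -0.6]
opening: 0.0098
```

```bash
python3 - <<'E'
from cell import robot
from h import *
s,R=state(robot);print(s["tool_pos"],s["time"],s["contact_force"].round(1))
p,d=robot.read_camera("scene");a=p[130:280,150:330,::-1]
q,d=robot.read_camera("wrist")
cv2.imwrite("pics/s7.png",np.hstack([cv2.resize(a,(400,333),interpolation=cv2.INTER_CUBIC),cv2.resize(q[180:300,180:330,::-1],(400,333))]))
rows(robot,[(.49,-.034,.068,0)])
E
```

```text
[ 0.56537338 -0.03265864  0.06753624] 8.4 [ 0.4  0.4 -0.6]
dp [-0.0004, -0.0754, 0.0013] turn [-0.14, 0.01, 0.01]
```

View pics/s7.png

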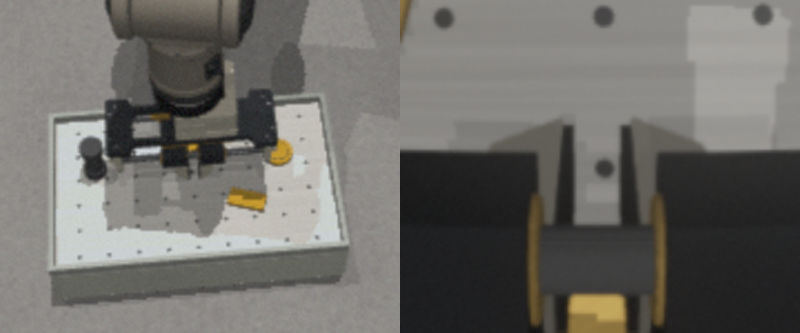

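Tag B is centred ahead of the finger gap (close-up, bottom at about (597,315)). Pushing it straight through the gate.

Request:
move_arm([
  {"dp": [0, -0.008, 0.0005], "turn": [0, 0, 0]},
  {"dp": [0, -0.016, 0.0005], "turn": [0, 0, 0]},
  {"dp": [0, -0.026, 0.001], "turn": [0, 0, 0]},
  {"dp": [0, -0.036, 0.001], "turn": [0, 0, 0]},
  {"dp": [0, -0.046, 0.001], "turn": [0, 0, 0]},
  {"dp": [0, -0.056, 0.001], "turn": [0, 0, 0]},
  {"dp": [0, -0.066, 0.001], "turn": [0, 0, 0]},
  {"dp": [0, -0.072, 0.001], "turn": [0, 0, 0]},
  {"dp": [0, -0.077, 0.001], "turn": [0, 0, 0]},
  {"dp": [0, -0.077, 0.001], "turn": [0, 0, 0]},
])

```text
time: 9.5
tool_pos: [0.4877, -0.0336, 0.0677]
tool_rot: [-1.6, 1.57, 3.113]
contact_force: [0.5, 0.9, -0.1]
opening: 0.0102
```

```bash
python3 - <<'E'
from cell import robot
from h import *
s,R=state(robot);print(s["tool_pos"],s["time"],s["contact_force"].round(1))
u=np.array([-.0275,-.1046]);u/=np.hypot(*u);c=np.array([.5475,.0706]);a=np.degrees(np.arctan2(-u[1],-u[0]));x=c-.040*u;print(a,x)
rows(robot,[(*x,.15,a),(*x,.068,a)])
E
```

```text
[ 0.48774567 -0.03355076  0.06768291] 9.5 [ 0.5  0.9 -0.1]
75.26991915761266 [0.55767063 0.10928538]
dp [-0.0824, 0.0699, -0.1428] turn [-75.24, -0.02, 0.02]
dp [-0.0004, 0.07, -0.1428] turn [-75.24, -0.02, 0.02]
```

Request:
move_arm([
  {"dp": [-0.045, 0.005, 0], "turn": [0, 0, 0]},
  {"dp": [-0.082, 0.02, -0.015], "turn": [-8, 0, 0]},
  {"dp": [-0.082, 0.035, -0.04], "turn": [-16, 0, 0]},
  {"dp": [-0.082, 0.05, -0.07], "turn": [-24, 0, 0]},
  {"dp": [-0.082, 0.07, -0.11], "turn": [-32, 0, 0]},
  {"dp": [-0.082, 0.07, -0.143], "turn": [-40, 0, 0]},
  {"dp": [-0.082, 0.07, -0.143], "turn": [-48, 0, 0]},
  {"dp": [-0.082, 0.07, -0.143], "turn": [-56, 0, 0]},
  {"dp": [-0.082, 0.07, -0.143], "turn": [-64, 0, 0]},
  {"dp": [-0.082, 0.07, -0.143], "turn": [-72, 0, 0]},
])

```text
time: 10.5
tool_pos: [0.5585, 0.1097, 0.1494]
tool_rot: [-2.063, 1.571, -2.371]
contact_force: [-0.1, -0.0, 0.4]
opening: 0.0104
```

```bash
python3 - <<'E'
from cell import robot
from h import *
s,R=state(robot);print(s["tool_pos"],s["time"],s["qpos"].round(2))
p,d=robot.read_camera("scene");a=p[130:280,150:330,::-1]
q,d=robot.read_camera("top");b=q[130:255,205:345,::-1]
cv2.imwrite("pics/s8.png",np.hstack([cv2.resize(a,(400,333),interpolation=cv2.INTER_CUBIC),cv2.resize(b,(373,333),interpolation=cv2.INTER_CUBIC)]))
rows(robot,[(.5577,.1093,.068,75.3)])
E
```

```text
[0.55846682 0.10971152 0.14942871] 10.5 [ 0.06  0.49  1.51 -0.    1.14  0.37]
dp [0.0815, -0.0005, -0.0006] turn [-3.19, -0.0, 0.01]
```

View pics/s8.png

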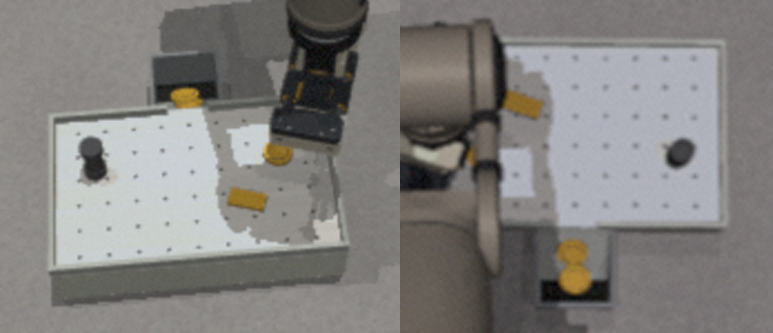

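The top view shows both tags in the slot, at (575,278) and (572,252), lying one behind the other on the chute. The oblong and gauge are unmoved. The third tag could queue up behind them, so I'm checking their depth.

```bash
python3 - <<'E'
from cell import robot
from h import *
q,d=robot.read_camera("top");ci=robot.camera_info("top")
def T(W):
    w=W[...,:2]-np.array([.5555,-.0332]);a=.0075;return np.stack([np.cos(a)*w[...,0]+np.sin(a)*w[...,1],-np.sin(a)*w[...,0]+np.cos(a)*w[...,1],W[...,2]],-1)
v,u=np.mgrid[0:384,0:512]
X=np.stack([(u-ci["cx"])/ci["fx"]*d,(v-ci["cy"])/ci["fy"]*d,d],-1);W=T((X-ci["t"])@ci["R"])
h=cv2.cvtColor(q,cv2.COLOR_RGB2HSV)
m=((h[...,0]>15)&(h[...,0]<35)&(h[...,1]>110)&(h[...,2]>60))
m[:215]=0;m[250:]=0;m[:,:250]=0;m[:,290:]=0
k,l,st,c=cv2.connectedComponentsWithStats(m.astype(np.uint8))
for i in range(1,k):
    if st[i,4]>10: P=W[l==i]*1000;print(c[i],st[i,4],P.mean(0).round(),P.min(0).round(),P.max(0).round())
for r in range(214,248): print(r,[tuple((W[r,cc]*1000).round().astype(int)) for cc in (261,268,271,280)], 'm',m[r,268])
cv2.imwrite("pics/slot.png",cv2.resize(q[205:255,245:300,::-1],None,fx=10,fy=10,interpolation=cv2.INTER_CUBIC))
E
```

```text
[269.82564103 230.14871795] 195 [-130.   -0.   29.] [-159.  -21.   -0.] [-100.   18.   57.]
214 [(np.int64(-85), np.int64(28), np.int64(79)), (np.int64(-84), np.int64(7), np.int64(71)), (np.int64(-83), np.int64(-2), np.int64(66)), (np.int64(-84), np.int64(-28), np.int64(79))] m False
215 [(np.int64(-86), np.int64(28), np.int64(61)), (np.int64(-86), np.int64(7), np.int64(58)), (np.int64(-86), np.int64(-2), np.int64(64)), (np.int64(-86), np.int64(-29), np.int64(60))] m False
216 [(np.int64(-89), np.int64(28), np.int64(54)), (np.int64(-89), np.int64(7), np.int64(57)), (np.int64(-89), np.int64(-2), np.int64(60)), (np.int64(-88), np.int64(-30), np.int64(52))] m False
217 [(np.int64(-92), np.int64(28), np.int64(53)), (np.int64(-92), np.int64(7), np.int64(58)), (np.int64(-91), np.int64(-3), np.int64(53)), (np.int64(-92), np.int64(-30), np.int64(59))] m False
218 [(np.int64(-95), np.int64(28), np.int64(58)), (np.int64(-94), np.int64(6), np.int64(52)), (np.int64(-94), np.int64(-3), np.int64(48)), (np.int64(-94), np.int64(-30), np.int64(51))] m False
219 [(np.int64(-97), np.int64(27), np.int64
[... 4917 characters left out ...]
p.int64(68)), (np.int64(-173), np.int64(-3), np.int64(61)), (np.int64(-173), np.int64(-29), np.int64(66))] m False
245 [(np.int64(-176), np.int64(27), np.int64(53)), (np.int64(-176), np.int64(6), np.int64(55)), (np.int64(-176), np.int64(-3), np.int64(60)), (np.int64(-176), np.int64(-30), np.int64(62))] m False
246 [(np.int64(-178), np.int64(26), np.int64(-2)), (np.int64(-178), np.int64(4), np.int64(1)), (np.int64(-178), np.int64(-5), np.int64(5)), (np.int64(-177), np.int64(-33), np.int64(5))] m False
247 [(np.int64(-181), np.int64(26), np.int64(0)), (np.int64(-181), np.int64(4), np.int64(-2)), (np.int64(-180), np.int64(-5), np.int64(-4)), (np.int64(-180), np.int64(-33), np.int64(4))] m False
```

View pics/slot.png

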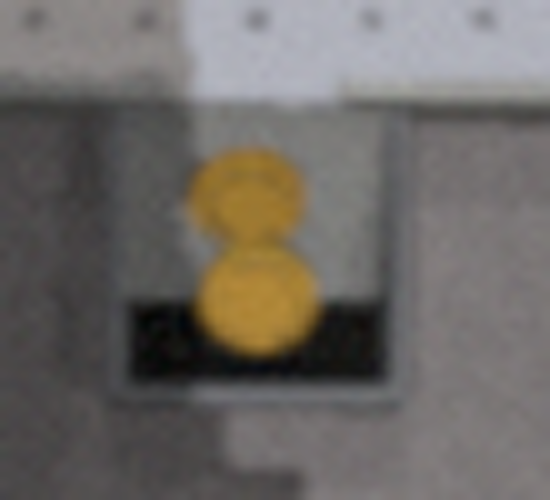

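Both tags lie inside the slot: the lower centre is near tray x -144 and the upper spans -101 to -127 on the chute. I'll give the third tag a brisker final push so it drops over them. First I descend behind C.

Request:
move_arm([
  {"dp": [0.03, -0.0005, -0.0005], "turn": [-3.2, 0, 0]},
  {"dp": [0.06, -0.0005, -0.0005], "turn": [-3.2, 0, 0]},
  {"dp": [0.075, -0.0005, -0.0005], "turn": [-3.2, 0, 0]},
  {"dp": [0.081, -0.0005, -0.0005], "turn": [-3.2, 0, 0]},
  {"dp": [0.081, -0.0005, -0.0005], "turn": [-3.2, 0, 0]},
])

```text
time: 11.15
tool_pos: [0.5575, 0.1091, 0.0681]
tool_rot: [-2.752, 1.57, -3.012]
contact_force: [0.5, -0.5, -0.4]
opening: 0.01
```

```bash
python3 - <<'E'
from cell import robot
from h import *
s,R=state(robot);print(s["tool_pos"],s["time"],s["contact_force"].round(1))
p,d=robot.read_camera("scene");a=p[130:280,150:330,::-1]
cv2.imwrite("pics/s9.png",cv2.resize(a,(600,500),interpolation=cv2.INTER_CUBIC))
rows(robot,[(.5318,-.0081,.068,75.3)])
E
```

```text
[0.55746304 0.10906812 0.06809615] 11.15 [ 0.5 -0.5 -0.4]
dp [0.001, -0.12, 0.0047] turn [-0.16, 0.03, -0.0]
```

View pics/s9.png

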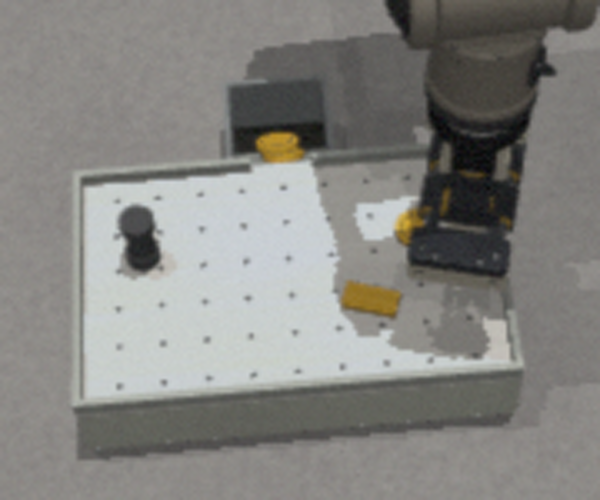

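Fingers are down behind tag C (405,227) on the +y side, and nothing is touching. Pushing C across to the front of the gate.

Request:
move_arm([
  {"dp": [0, -0.008, 0], "turn": [0, 0, 0]},
  {"dp": [0, -0.016, 0], "turn": [0, 0, 0]},
  {"dp": [0, -0.025, 0], "turn": [0, 0, 0]},
  {"dp": [0, -0.035, 0], "turn": [0, 0, 0]},
  {"dp": [0, -0.045, 0], "turn": [0, 0, 0]},
  {"dp": [0, -0.055, 0], "turn": [0, 0, 0]},
  {"dp": [0, -0.065, 0], "turn": [0, 0, 0]},
  {"dp": [0, -0.075, 0], "turn": [0, 0, 0]},
  {"dp": [0, -0.083, 0], "turn": [0, 0, 0]},
  {"dp": [0, -0.09, 0], "turn": [0, 0, 0]},
])

```text
time: 12.2
tool_pos: [0.5345, 0.0213, 0.0687]
tool_rot: [-1.037, 1.571, -1.296]
contact_force: [-0.3, 0.3, 0.8]
opening: 0.01
```

```bash
python3 - <<'E'
from cell import robot
from h import *
s,R=state(robot);print(s["tool_pos"],s["time"],s["contact_force"].round(1))
p,d=robot.read_camera("scene");a=p[130:280,150:330,::-1]
q,d=robot.read_camera("wrist")
cv2.imwrite("pics/s10.png",np.hstack([cv2.resize(a,(400,333),interpolation=cv2.INTER_CUBIC),cv2.resize(q[:,:,::-1],(400,333))]))
rows(robot,[(.5278,-.0081,.068,75.3)])
E
```

```text
[0.53453681 0.02134274 0.06866316] 12.2 [-0.3  0.3  0.8]
dp [0.0006, -0.03, 0.001] turn [-0.12, -0.01, 0.02]
```

View pics/s10.png

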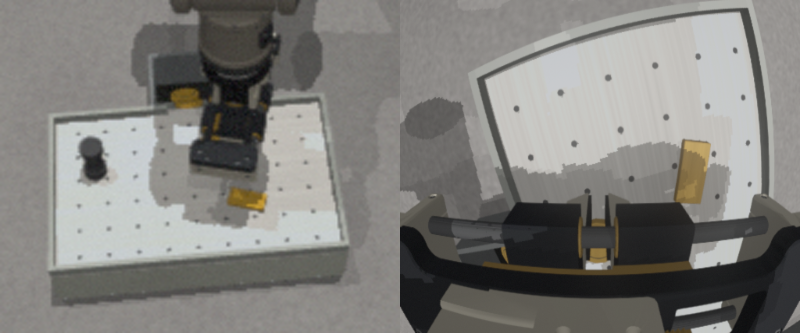

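Tag C is seated in the fork (598,240), and the oblong is unmoved. Finishing the crossing and backing off.

Request:
move_arm([
  {"dp": [0, -0.007, 0.0005], "turn": [0, 0, 0]},
  {"dp": [0, -0.015, 0.0005], "turn": [0, 0, 0]},
  {"dp": [0, -0.022, 0.0005], "turn": [0, 0, 0]},
  {"dp": [0, -0.027, 0.001], "turn": [0, 0, 0]},
  {"dp": [0, -0.03, 0.001], "turn": [0, 0, 0]},
  {"dp": [0, -0.03, 0.001], "turn": [0, 0, 0]},
  {"dp": [0, -0.022, 0], "turn": [0, 0, 0]},
  {"dp": [0, -0.013, 0], "turn": [0, 0, 0]},
  {"dp": [0, -0.013, 0], "turn": [0, 0, 0]},
])

```text
time: 13.2
tool_pos: [0.5317, 0.011, 0.0687]
tool_rot: [0.804, 1.57, 0.548]
contact_force: [0.4, -0.3, 0.4]
opening: 0.0102
```

```bash
python3 - <<'E'
from cell import robot
from h import *
s,R=state(robot);print(s["tool_pos"],s["time"],s["contact_force"].round(1))
rows(robot,[(0.521+.044*np.cos(x),-.034+.044*np.sin(x),.068,np.degrees(x)) for x in np.radians([67,59,51,43,35,27,19,11,3,0])])
E
```

```text
[0.53168494 0.01102167 0.06869121] 13.2 [ 0.4 -0.3  0.4]
dp [0.0007, -0.0027, 0.0074] turn [8.32, 0.01, -0.02]
dp [0.0007, -0.004, 0.0134] turn [16.32, 0.01, -0.02]
dp [0.0007, -0.0062, 0.0192] turn [24.32, 0.01, -0.02]
dp [0.0007, -0.0091, 0.0246] turn [32.32, 0.01, -0.02]
dp [0.0007, -0.0127, 0.0295] turn [40.32, 0.01, -0.02]
dp [0.0007, -0.017, 0.0339] turn [48.32, 0.01, -0.02]
dp [0.0007, -0.0219, 0.0377] turn [56.32, 0.01, -0.02]
dp [0.0007, -0.0272, 0.0407] turn [64.32, 0.0, -0.02]
dp [0.0007, -0.0329, 0.043] turn [72.32, 0.0, -0.02]
dp [0.0007, -0.0351, 0.0436] turn [75.32, 0.0, -0.02]
```

Request:
move_arm([
  {"dp": [0.0005, -0.003, 0.007], "turn": [8, 0, 0]},
  {"dp": [0.0005, -0.004, 0.013], "turn": [16, 0, 0]},
  {"dp": [0.0005, -0.006, 0.019], "turn": [24, 0, 0]},
  {"dp": [0.0005, -0.009, 0.0245], "turn": [32, 0, 0]},
  {"dp": [0.0005, -0.0125, 0.0295], "turn": [40, 0, 0]},
  {"dp": [0.0005, -0.017, 0.034], "turn": [48, 0, 0]},
  {"dp": [0.0005, -0.022, 0.0375], "turn": [56, 0, 0]},
  {"dp": [0.0005, -0.027, 0.0405], "turn": [64, 0, 0]},
  {"dp": [0.0005, -0.033, 0.043], "turn": [72, 0, 0]},
  {"dp": [0.0005, -0.035, 0.0435], "turn": [75.5, 0, 0]},
])

```text
time: 14.2
tool_pos: [0.5647, -0.0356, 0.0681]
tool_rot: [0.293, 1.57, -1.287]
contact_force: [-0.2, -0.1, -0.4]
opening: 0.01
```

```bash
python3 - <<'E'
from cell import robot
from h import *
s,R=state(robot);print(s["tool_pos"],s["time"],s["contact_force"].round(1))
p,d=robot.read_camera("scene");a=p[130:280,150:330,::-1]
q,d=robot.read_camera("wrist")
cv2.imwrite("pics/s11.png",np.hstack([cv2.resize(a,(400,333),interpolation=cv2.INTER_CUBIC),cv2.resize(q[180:300,180:330,::-1],(400,333))]))
rows(robot,[(.492,-.034,.068,0)])
E
```

```text
[ 0.56474997 -0.03555533  0.06809429] 14.2 [-0.2 -0.1 -0.4]
dp [0.0001, -0.0726, -0.001] turn [-0.28, 0.01, 0.0]
```

View pics/s11.png

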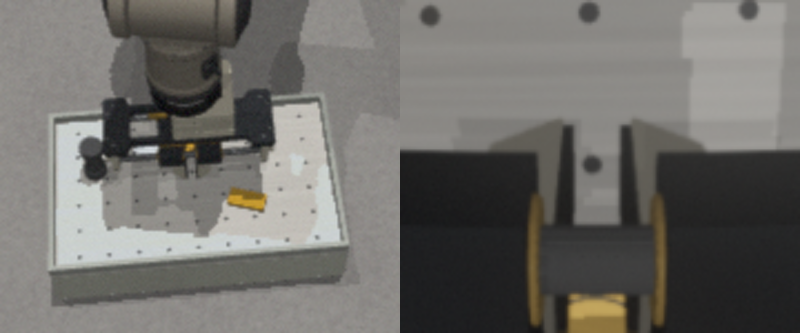

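Tag C lies centred ahead of the gap (597,315). Final brisk push through the gate.

Request:
move_arm([
  {"dp": [0, -0.008, -0.001], "turn": [0, 0, 0]},
  {"dp": [0, -0.014, -0.001], "turn": [0, 0, 0]},
  {"dp": [0, -0.021, -0.001], "turn": [0, 0, 0]},
  {"dp": [0, -0.032, -0.001], "turn": [0, 0, 0]},
  {"dp": [0, -0.051, -0.001], "turn": [0, 0, 0]},
  {"dp": [0, -0.073, -0.001], "turn": [0, 0, 0]},
  {"dp": [0, -0.073, -0.001], "turn": [0, 0, 0]},
  {"dp": [0, -0.073, -0.001], "turn": [0, 0, 0]},
  {"dp": [0, -0.073, -0.001], "turn": [0, 0, 0]},
])

```text
time: 15.2
tool_pos: [0.4926, -0.0342, 0.0685]
tool_rot: [1.324, 1.569, -0.251]
contact_force: [0.0, 0.7, -0.2]
opening: 0.01
```

```bash
python3 - <<'E'
from cell import robot
from h import *
s,R=state(robot);print(s["tool_pos"],s["time"],s["contact_force"].round(1))
p,d=robot.read_camera("scene");a=p[110:260,150:330,::-1]
q,d=robot.read_camera("top");b=q[130:255,205:345,::-1]
cv2.imwrite("pics/s12.png",np.hstack([cv2.resize(a,(400,333),interpolation=cv2.INTER_CUBIC),cv2.resize(b,(373,333),interpolation=cv2.INTER_CUBIC)]))
rows(robot,[(.55,.0,.17,0),(.45,.30,.25,0)])
E
```

```text
[ 0.49260195 -0.03421795  0.06849011] 15.2 [ 0.   0.7 -0.2]
dp [-0.1017, 0.0576, -0.0344] turn [-0.25, 0.02, -0.05]
dp [-0.1819, -0.0437, -0.3339] turn [-0.25, 0.02, -0.05]
```

View pics/s12.png

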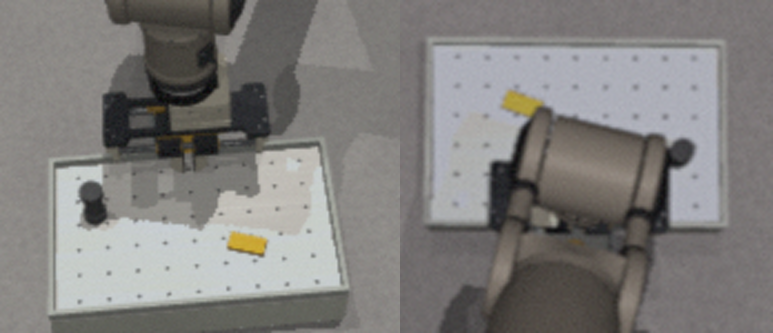

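The oblong and gauge are in place, but the arm hides the slot. Some brass shows at (187,147). Lifting straight up and moving aside to look.

Request:
move_arm([
  {"dp": [-0.04, 0.003, 0], "turn": [0, 0, 0]},
  {"dp": [-0.085, 0.005, -0.01], "turn": [0, 0, 0]},
  {"dp": [-0.12, 0.005, -0.05], "turn": [0, 0, 0]},
  {"dp": [-0.13, 0, -0.1], "turn": [0, 0, 0]},
  {"dp": [-0.13, 0, -0.15], "turn": [0, 0, 0]},
  {"dp": [-0.13, 0, -0.2], "turn": [0, 0, 0]},
  {"dp": [-0.13, 0, -0.2], "turn": [0, 0, 0]},
])

```text
time: 16.0
tool_pos: [0.4922, 0.171, 0.1983]
tool_rot: [2.697, 1.569, 1.127]
contact_force: [-0.4, -1.0, -0.1]
opening: 0.0101
```

```bash
python3 - <<'E'
from cell import robot
from h import *
s,R=state(robot);print(s["tool_pos"],s["time"],s["contact_force"].round(1))
p,d=robot.read_camera("scene");a=p[130:280,150:330,::-1]
q,dd=robot.read_camera("top");b=q[205:255,245:300,::-1]
np.savez("end.npz",p=p,d=d,q=q,dd=dd)
cv2.imwrite("pics/s13.png",np.hstack([cv2.resize(a,(400,333),interpolation=cv2.INTER_CUBIC),cv2.resize(b,(366,333),interpolation=cv2.INTER_CUBIC)]))
E
```

```text
[0.49221703 0.17104446 0.19829809] 16.0 [-0.4 -1.  -0.1]
```

View pics/s13.png

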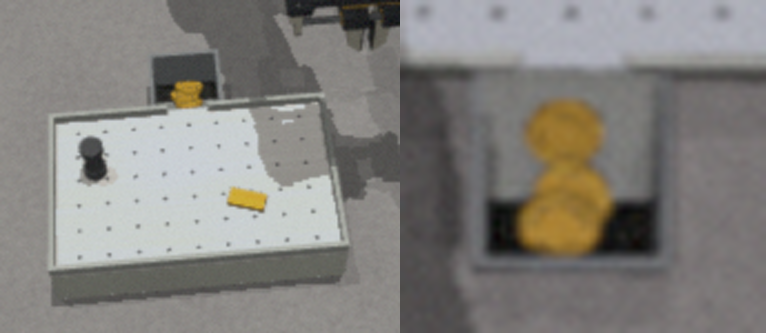

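The third tag slid over the others, and all three are in the slot at (562,130), (573,190) and (560,225). A last check of heights, the oblong and the gauge before handing in.

```bash
python3 - <<'E'
from cell import robot
from h import *
f=np.load("end.npz");f0=np.load("top0.npz")
ci=robot.camera_info("top");q=f["q"];d=f["dd"]
h=cv2.cvtColor(q,cv2.COLOR_RGB2HSV);m=((h[...,0]>15)&(h[...,0]<35)&(h[...,1]>110)&(h[...,2]>60))
v,u=np.mgrid[0:384,0:512];X=np.stack([(u-ci["cx"])/ci["fx"]*d,(v-ci["cy"])/ci["fy"]*d,d],-1);W=(X-ci["t"])@ci["R"]
k,l,st,c=cv2.connectedComponentsWithStats(m.astype(np.uint8))
for i in range(1,k):
    if st[i,4]>30: P=W[l==i];print(c[i].round(1),st[i,4],P.mean(0).round(3),P.min(0).round(3),P.max(0).round(3))
for n,a,b in(("top",f0["p"],q),("scene",np.load("scene0.npz")["p"],f["p"])):
    x0,y0,x1,y1=(295,175,322,200) if n=="top" else (178,188,205,218)
    print(n,"gauge diff",np.abs(a[y0:y1,x0:x1].astype(int)-b[y0:y1,x0:x1]).mean())
    df=np.abs(a.astype(int)-b).max(2)>60
    cv2.imwrite(f"pics/diff_{n}.png",(df*255).astype(np.uint8))
cv2.imwrite("pics/end.png",np.hstack([cv2.resize(q[...,::-1],(400,300)),cv2.resize(f["p"][...,::-1],(400,300))]))
s=robot.observe();print(s["time"],s["contact_force"])
E
```

```text
[63.4 83.4] 3080 [0.852 0.596 0.114] [0.336 0.025 0.096] [0.948 0.729 1.556]
[250.6 168.8] 81 [0.608 0.028 0.072] [0.595 0.008 0.064] [0.62  0.048 0.079]
[434.6 217.5] 107 [ 0.473 -0.543  0.026] [ 0.336 -0.57  -0.   ] [0.487 0.025 1.556]
[467.3 229.2] 337 [ 0.44  -0.648  0.013] [ 0.394 -0.677 -0.   ] [ 0.488 -0.62   0.028]
[269.3 232. ] 240 [ 0.42  -0.033  0.034] [ 0.336 -0.055 -0.001] [0.455 0.025 1.556]
[435.  235.2] 106 [ 0.419 -0.548  0.011] [ 0.405 -0.572  0.   ] [ 0.435 -0.525  0.022]
[ 50.9 268.5] 526 [0.299 0.615 0.061] [ 0.262  0.025 -0.008] [0.337 0.683 1.556]
top gauge diff 2.6148148148148147
scene gauge diff 5.270370370370371
16.1 [ 0.34295043 -0.61768153 -0.58203226]
```

View pics/end.png

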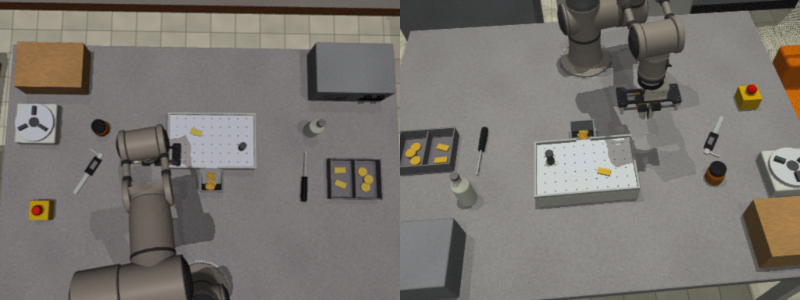

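The oblong's centroid is unchanged at (250.6,168.8), the gauge is unchanged, the bystanders are in place, all the slot brass is below the plate top, and the arm is clear.

```bash
python3 -c "
from cell import robot
print(robot.hand_in())"
```

```text
the job is handed in; nothing more can be done
None
```

All three round tags are in the catch slot, and I handed the job in at about 16 s of the 58 s allowed. I pushed each one out through the gate with the fingertips set as a narrow fork, one at a time, and lifted none of them.

**Slot:** the last top view shows all three tags inside it. They partly overlap on the chute, because the third slid over the first two. The brass reads between about 0 and 57 mm high, below the 65 mm plate top. A few bad depth pixels, at about 1.5 m, fall in the same patch and were ignored.

**Left in the tray:** the oblong tag is at the same pixel position as at the start (250.6, 168.8). The gauge is upright and its image patch is unchanged.

**Other things on the table:** caliper, screwdriver, bottle and jar look undisturbed by eye; I did not measure them.

**Forces:** the wrist readings I took stayed around 1 N, which is noise level. The arm was clear of everything at the end.

**Disagreement between cameras:** the top and scene cameras differed by 2–4 mm in x, so I used the average.

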